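# Feed the tool-bit tray past the spring gate into the demagnetiser

## Robot

A 7-joint arm with a two-finger parallel gripper is mounted at the origin on a cart in front of the work surface, level with it; the furniture and walls round the work are solid. World frame = base frame: x ahead of the robot, y to its left, z up, the work surface at z = 0. Lengths are in m, angles in rad, forces in N, time in s.
With the tool pointing down it reaches from about 0.425 to 0.875 m from the base axis. Payload 4.7 kg.
Tool frame: the origin (TCP) lies midway between the tips of the shut fingers; the grasp point (between the pads) lies 19 mm behind it; z points along the fingers, y is the direction in which the jaws open and shut (so a half turn about z gives the same grasp; the last joint's range is limited). The gripper opens to 87 mm and grips with 3 to 60 N. Pads are 19 mm wide; open, the fingers measure 117 mm over their backs; the gripper's body (75 mm by 190 mm) begins 51 mm behind the grasp point.
Start: joints at [-1.214, 0.321, -0.07, 1.45, 0.023, 1.371, -0.057], TCP at [0.219, 0.612, 0.223] pointing down, gripper open.
Joint ranges: [-2.86, 2.86], [-0.3, 2.09], [-1.38, 1.24], [0.06, 2.45], [-1.56, 4.7], [0.09, 2.05], [-2.69, 2.69]. Speed limits (rad/s): [2.57, 2.57, 3.14, 3.14, 3.14, 3.14, 3.14].

## Interface

Orientations are given as a rotation vector (axis times angle).
In Python, from bench import get_state, eyes, job gives the robot as it stands. The module is installed in compiled form; this text tells all that it offers.
- The arm moves only by the shell command python3 -m jog 'ROWS' [FORCE]. ROWS is JSON, a list that holds one entry, the list of rows, each a list of 5 numbers: the opening, from 0 (shut) to 1 (fully open), then the shift along the tool's x, y, z in units of 40 mm (1.0 is 40 mm), then the turn about the tool's z in units of 5 degrees (1.0 is 5 degrees). In form: [[[jaw, dx, dy, dz, turn], ...]]. A call has 1 to 10 rows; each row shifts and turns the commanded pose from where the row before left it, along the tool's axes as they then stand; what a row does not reach is not made up. A row lasts 1/8 s, in which the tool goes at most 62.5 mm and 10.7 degrees, less where a joint would pass 70% of its speed; a pose out of reach is approached as far as the arm can. A call is refused whole if a number of a shift passes 1 or a number of a turn 1, either way. A call with a gripper value outside its range is refused whole. The fingers move at their own pace and stop on an object; FORCE is the grip in N (left out, the last holds). Time passes only in rows, so rows that do not move let the fingers close. It gives the time, the measured TCP pose, the force and the opening at its end, in the units of the state.
- get_state(): the state, without advancing time (a new reading comes with each control period).
- eyes.get_image(name): name is "scene" or "top"; returns (picture, depth): 480x640x3 uint8, red, green, blue; 480x640 float32, m along the optical axis (not along the pixel's ray), 0 where there is no reading.
- eyes.camera_params(name): a dict with "camera_matrix" (3x3 intrinsics, pixels), "k1" (the pictures are not rectified: a ray, as slopes to the right and down, at radius r is drawn at 1 + k1 r^2 times it, then the intrinsics apply), "pose" (4x4, takes a point from camera to world coordinates). Camera axes: x right, y down, z forward; pixel columns grow to the right and rows downward; lengths in m; the calibration is good to about 2 mm. A picture is of the moment at which its call begins. camera_params takes no time and is no camera call.
- job.close_job(): hands the job in, once; it reports no verdict.
The state is a dict: "time": time; "joint_positions": joint angles; "qd": joint speeds; "joint_torque": joint torques, N m; "position": TCP position; "tool_rot": TCP orientation; "ft_force": force on the tool from outside, world axes, zero at the start; "torque": the same for the moment, N m; "grip_width": opening from 0.0 (shut) to 1.0 (fully open).
Only numpy, scipy, OpenCV 4.12 (cv2) and the standard library are available. Lean on these libraries where they do the work, as an engineer would, in place of code of your own. Each camera call takes 0.05 s, during which the arm holds its last target. There are 200 camera calls.

## Task

Load the tray of ground tool bits into the bench demagnetiser: with one fingertip press the long bar beside the feed lane down so that the spring gate swings up, and keep it down while the other finger pushes the tray by its upright tab past the gate until its nose is home against the end stop behind the coil tunnel; then let go so that the gate closes behind the tray. Only press and push: do not grip, lift or tip the tray, do not ram the gate with it or let the gate fall on it. Keep the bits in the tray, and leave the wrench, marker and bolt beside the lane alone.

Things in the scene. Friction and masses are not known exactly. Their poses are not given: they have to be found in the camera images.
- lane: Fixed feed lane: aluminium channel, 72 mm wide inside, floor top at 4 mm, walls to 28 mm, running into a grey coil tunnel (126 wide, 74 tall, opening 72 x 42 mm). Origin on the bench under its middle line; x = feed direction, y = side of the press bar (robot's side), z up. Lane mouth at x = -200 mm, gate at +40, tunnel +126 to +200, end stop at +210 mm.
- end_stop (a point): Middle of the face of the end stop's two rubber bumpers, behind the tunnel, lane x = +210 mm, 15 mm above the bench. The tray's nose comes to rest on it.
- shaft (a point): Point of the rock shaft's axis in the plane of the gate: lane x = +40, y = +39, z = 34 mm. The axis runs along lane x just over the wall; bearing blocks, 42 mm tall, 12 mm long, stand at lane x = -196, -60 and +112 mm, y = 38 to 50 mm. Gate leaf and press bar both sit on this shaft.
- gate (a joint): Turn of the rock shaft, rad. 0: closed, the 5 mm thick leaf bars the lane at heights 18 to 31 mm from the bar-side wall to the middle. Grows as the bar is pressed, to 1.48. From 1.25 the leaf stands up by the bar-side wall (lane y > 12 mm, top 71 mm): tray, tab and a finger behind the tab pass. A spring shuts it: 2 N on the bar at first, 6 N fully down. The tray cannot push it open.
- press_bar (a point): Point on the press bar's centre line at lane x = -43 mm. Round steel bar, 9 mm thick, along lane x from -190 to +104 mm. At gate angle q its centre is at lane y = 39 + 30 cos(1.187 - q), z = 34 + 30 sin(1.187 - q) mm: top 66 mm high at y = 50 when closed, 32 mm high at y = 68 for q = 1.4, so it goes down and outwards. A fingertip slides along it while holding it down.
- gate_leaf (a point): Middle of the free end of the gate leaf (leaf 13 mm tall, 5 mm thick along the lane), 36 mm from the shaft.
- tray: Loose sliding steel tray, 130 x 68 mm, walls 22 mm tall, about 0.5 kg and 0.34 kg of bits; slides with 4 to 8 N. Origin at the centre of its underside, x towards its nose = feed direction. It starts in the lane, nose 30 to 70 mm before the gate. Home: origin at lane x = +145 mm, its rear 40 mm past the gate, so the finger behind the tab ends past the gate too.
- push_tab (a point): The point to push: rear face of the tray's upright tab, on the middle line, 45 mm above the tray's underside (49 mm above the bench). The tab is 20 mm wide, 4 mm thick, its top 56 mm above the underside, flush with the tray's rear end.
- cargo_0: Ground lathe tool bit, square bar 12 x 110 x 12 mm, loose in the tray's middle bay. Origin: centre of its underside.
- cargo_1: Ground lathe tool bit, 10 x 85 x 10 mm, loose in the tray's bay on the bar side. Origin: centre of its underside.
- cargo_2: Ground lathe tool bit, 13 x 120 x 13 mm, loose in the tray's bay away from the bar. Origin: centre of its underside.
- wrench: Combination wrench, 36 x 200 x 8 mm, lying on the bench on the bar side, its middle 140 to 155 mm from the lane's middle line; leave alone.
- marker: Marker pen, 16 x 130 x 16 mm, lying on the bench on the far side of the lane; leave alone.
- bolt: Hexagon bolt, 21 x 63 x 19 mm, lying on the bench on the far side of the lane; leave alone.
There are look-alikes about, which are no part of the job. Several things have the shape of the tray; the one meant has the colours described above.

How it is judged:
On the way, in this order (a step that is already met when the one before it is completed fails the run):
1. a finger presses the bar down and holds the gate up while the tray is still before it (value of joint gate above 1.15 rad and contact force between the fingers and gate above 0.5 N and x of tray in the frame of lane below -0.02 m), for 0.2 s.
2. the tray passes under the gate while a finger still holds the gate up (value of joint gate above 1.15 rad and contact force between the fingers and gate above 0.5 N and x of tray in the frame of lane between 0.01 and 0.1 m), for 0.1 s.
At the end, for the whole second after the job is handed in: The tray lies flat on the lane floor with its nose within 5 mm of the end stop bumpers, at rest, the three bits still in it, and the gate has closed behind it (within 0.1 rad) (x of tray in the frame of lane between 0.14 and 0.149 m and z of tray in the frame of lane below 0.008 m and angle between tray's own z axis and vertical below 0.06 rad and linear speed of tray below 0.01 m/s and value of joint gate below 0.1 rad and z of each of cargo_0, cargo_1, cargo_2 in the frame of tray below 0.012 m and horizontal distance between cargo_0 and tray below 0.03 m and horizontal distance between each of cargo_1, cargo_2 and tray below 0.04 m); the robot touches nothing.
It fails at once if the tray is lifted or tipped (more than 12 mm or 0.15 rad) (z of tray in the frame of lane above 0.016 m or angle between tray's own z axis and vertical above 0.15 rad).
It fails at once if the tray rams the gate, or the gate is dropped on it (more than 15 N) (contact force between gate and tray above 15 N).
It fails at once if a bit is lifted or thrown out of the tray (z of any of cargo_0, cargo_1, cargo_2 in the frame of tray above 0.03 m).
It fails at once if the wrench, marker or bolt is moved more than 15 mm (distance of any of wrench, marker, bolt from where it was at the start of the episode above 0.015 m).
It also fails if it takes over 42 s, if anything falls off the work surface, if the arm or the gripper's body presses on something with over 40 N, if the wrist force passes 120 N, or if a joint passes its speed limit or range.

## Working session

There is one attempt and no reset: what is moved stays moved. The work goes in short steps, Python scripts to look and compute and a shell command to move; the robot and the scene stay as the last step left them, time stands still between calls to the robot, and variables do not carry over. Pictures are saved under pics/ and viewed, about 8 in all and at most 12, crops included, and the job is handed in when it is done.

```bash
mkdir -p pics; python3 - <<'E'
from bench import get_state, eyes, job
import cv2,numpy as np
s=get_state()
for k in ('time','position','tool_rot','ft_force','grip_width'): print(k,s[k])
for n in ('scene','top'):
    im,d=eyes.get_image(n); cv2.imwrite(f'pics/{n}0.png',im[:,:,::-1]); np.save(f'pics/{n}0.npy',d)
    p=eyes.camera_params(n); print(n,p)
E
```

```text
time 0.0
position [0.2183458  0.61164592 0.22147737]
tool_rot [-5.35746320e-01 -3.09536449e+00  2.94341803e-03]
ft_force [-0.0496495   0.79258534  0.62903178]
grip_width 0.9990090929155696
scene {'camera_matrix': array([[540.1452856 ,   0.        , 314.53869054],
       [  0.        , 540.1452856 , 240.8902699 ],
       [  0.        ,   0.        ,   1.        ]]), 'k1': -0.001735899406156729, 'pose': array([[ 0.55551951, -0.49565244,  0.66762769, -0.26554919],
       [-0.831172  , -0.35367876,  0.42902732, -0.42103408],
       [ 0.02347729, -0.79324649, -0.60844788,  0.83323923],
       [ 0.        ,  0.        ,  0.        ,  1.        ]])}
top {'camera_matrix': array([[483.73531825,   0.        , 316.08510831],
       [  0.        , 483.73531825, 235.85741046],
       [  0.        ,   0.        ,   1.        ]]), 'k1': -0.0051514505126008725, 'pose': array([[ 0.02550935, -0.98922535,  0.14416131,  0.40899462],
       [-0.99934846, -0.02891772, -0.02159674,  0.089287  ],
       [ 0.02553286, -0.14351646, -0.9893185 ,  0.89869614],
       [ 0.        ,  0.        ,  0.        ,  1.        ]])}
```

View pics/top0.png

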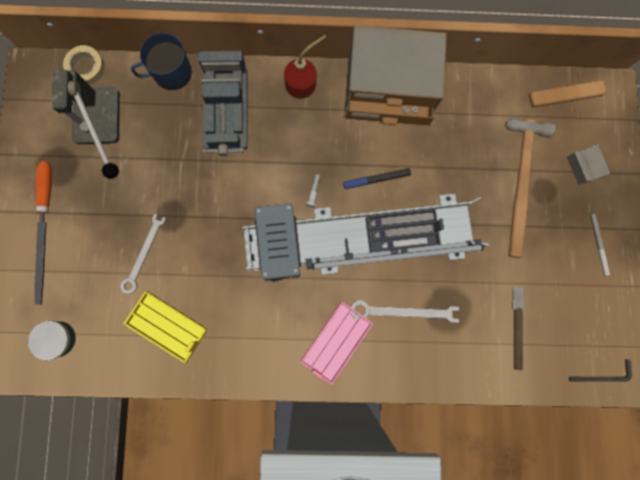

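View pics/scene0.png

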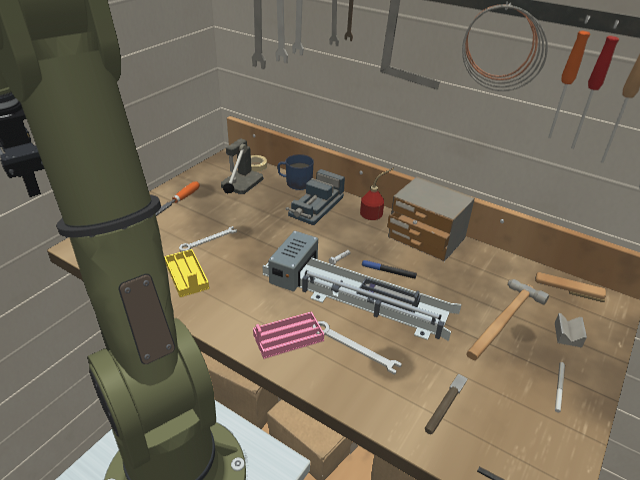

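The top view shows the lane from (250,245) to (475,225), with feed towards image-left, which is world +y. Three things have the tray's shape: the dark one in the lane (403,232), the pink one (337,343) and the yellow one (165,327). The dark one in the lane with steel bits fits. I'll confirm it and measure in an enlarged crop.

```bash
python3 - <<'E'
import cv2
im=cv2.imread('pics/top0.png')
cv2.imwrite('pics/c1.png',cv2.resize(im[185:305,235:500],None,fx=3,fy=3,interpolation=cv2.INTER_CUBIC))
E
```

```text
(no output)
```

View pics/c1.png

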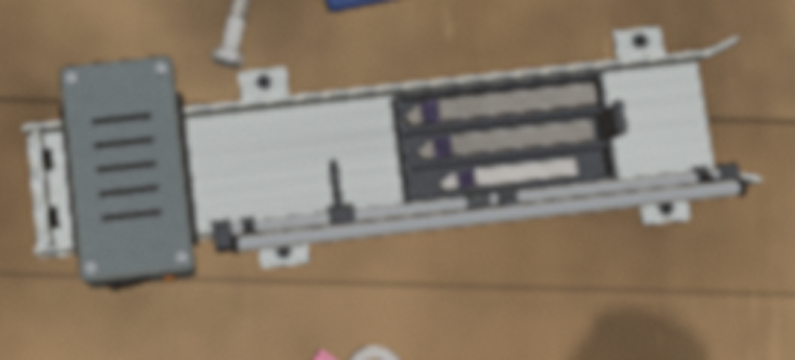

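The crop confirms it: dark tray in the lane, nose at crop x≈395, tab at (612,120), three steel bits in it, gate leaf at (335,165–215). Next I'll fit the lane pose from known model points.

```bash
cat > h.py <<'E'
import numpy as np,cv2
from bench import eyes,get_state
from scipy.optimize import least_squares
from scipy.spatial.transform import Rotation as R
def proj(n,P):
    c=eyes.camera_params(n);T=np.linalg.inv(c['pose']);P=np.atleast_2d(P)
    return cv2.projectPoints(P@T[:3,:3].T+T[:3,3],np.zeros(3),np.zeros(3),c['camera_matrix'],np.array([c['k1'],0,0,0,0]))[0][:,0]
def l2w(p,P):
    P=np.atleast_2d(P)/1000.;c,s=np.cos(p[2]),np.sin(p[2])
    return np.c_[p[0]+c*P[:,0]-s*P[:,1],p[1]+s*P[:,0]+c*P[:,1],P[:,2]]
def w2l(p,P):
    P=np.atleast_2d(P);c,s=np.cos(p[2]),np.sin(p[2]);d=P[:,:2]-p[:2]
    return 1000*np.c_[c*d[:,0]+s*d[:,1],-s*d[:,0]+c*d[:,1],P[:,2]]
E
python3 - <<'E'
from h import *
M=[(200,-63,74),(126,-63,74),(126,63,74),(200,63,74),(-190,50.2,62),(104,50.2,62),(40,3,31),(-200,-36,4)]
c=np.array([(62,68),(170,56),(193,272),(83,283),(745,187),(238,241),(333,162),(697,62)],float)
uv=(c+.5)/3-.5+[235,185]
r=least_squares(lambda p:(proj('top',l2w(p,M))-uv).ravel(),[.6,.1,1.5],loss='soft_l1')
p=r.x;print(p,np.round(r.fun.reshape(-1,2),1))
np.save('lane.npy',p)
# tray: tab rear top, and nose corners
T=np.array([(395,98),(407,201),(603,73)],float);uv=(T+.5)/3-.5+[235,185]
q=least_squares(lambda a:(proj('top',l2w(p,[(a[0]+65,-34+a[1],26),(a[0]+65,34+a[1],26),(a[0]-65,-34+a[1],26)]))-uv).ravel(),[-60,0])
print('tray',q.x,np.round(q.fun,1))
w=l2w(p,[(-43,50,66),(q.x[0]-65,0,49),(40,39,34)]);print(w)
s=get_state();print(R.from_rotvec(s['tool_rot']).as_matrix().round(3))
# check via depth: tunnel top, bar
d=np.load('pics/top0.npy');cp=eyes.camera_params('top')
for m in [(163,0,74),(-43,50,66),(145,63,0),(-150,0,4),(-120,100,0)]:
    u=proj('top',l2w(p,[m]))[0];z=d[int(round(u[1])),int(round(u[0]))]
    n=cv2.undistortPoints(u.reshape(1,1,2),cp['camera_matrix'],np.array([cp['k1'],0,0,0,0]))[0,0]
    X=cp['pose']@np.r_[n*z,z,1];print(m,u.round(),w2l(p,X[:3]).round(1))
E
```

```text
[ 0.54199243 -0.02335047  1.71397243] [[-3.3  0. ]
 [ 3.1 -0.7]
 [ 3.7 -0.6]
 [-3.   0.8]
 [-2.5  0.1]
 [ 0.5  1.4]
 [ 0.4 -0.8]
 [ 0.1  0.2]]
tray [-67.02593411   0.95943495] [-0.3 -0.9  0.6  1.3 -0.3 -0.4]
[[ 0.4986396  -0.07304485  0.066     ]
 [ 0.56083087 -0.15402548  0.049     ]
 [ 0.49768399  0.01067544  0.034     ]]
[[-0.942  0.336 -0.001]
 [ 0.336  0.942 -0.002]
 [-0.    -0.002 -1.   ]]
(163, 0, 74) [277. 241.] [[1.63e+02 1.00e-01 7.47e+01]]
(-43, 50, 66) [399. 256.] [[-42.3  50.3  69.5]]
(145, 63, 0) [293. 278.] [[145.   62.9  -1.9]]
(-150, 0, 4) [444. 227.] [[-132.7    7.1   59.2]]
(-120, 100, 0) [436. 282.] [[-120.1  100.    -0.3]]
```

```bash
python3 -m jog '[[[0.64,0,0,0,1],[0.64,0,0,0,1],[0.64,0,0,0,1],[0.64,0,0,0,1],[0.64,0,0,0,1],[0.64,0,0,0,1],[0.64,0,0,0,1],[0.64,0,0,0,1],[0.64,0,0,0,1],[0.64,0,0,0,1]]]' && python3 -m jog '[[[0.64,0,0,0,1],[0.64,0,0,0,1],[0.64,0,0,0,0.44],[0.64,0,0,0,0]]]'
cat > st.py <<'E'
from h import *
p=np.load('lane.npy');s=get_state();m=R.from_rotvec(s['tool_rot']).as_matrix();c,n=np.cos(p[2]),np.sin(p[2])
print('t',s['time'],'lane xyz',w2l(p,s['position']).round(1)[0],'yaw err deg',round(np.degrees(np.arctan2(m[1,0],m[0,0])-p[2]),2),'tool z',m[:,2].round(3),'F lane',np.round([c*s['ft_force'][0]+n*s['ft_force'][1],-n*s['ft_force'][0]+c*s['ft_force'][1],s['ft_force'][2]],1),'g',round(s['grip_width'],3))
E
python3 st.py
```

```text
time: 1.35
position: [0.2184, 0.6119, 0.2219]
tool_rot: [1.797, 2.576, -0.002]
ft_force: [0.5, -0.2, -0.1]
grip_width: 0.642
time: 1.85
position: [0.2184, 0.612, 0.2222]
tool_rot: [2.056, 2.375, -0.001]
ft_force: [0.0, -1.1, -0.1]
grip_width: 0.643
t 1.85 lane xyz [675.1 229.6 222.2] yaw err deg 0.01 tool z [-0.    -0.001 -1.   ] F lane [-1.1  0.1 -0.1] g 0.643
```

```bash
python3 -m jog '[[[0.64,-1,0.9,0,0],[0.64,-1,0.9,0,0],[0.64,-1,0.9,0,0],[0.64,-1,0.9,0,0],[0.64,-1,0.9,0,0],[0.64,-1,0.9,0,0],[0.64,-1,0,0,0],[0.64,-1,0,0,0],[0.64,-1,0,0,0],[0.64,-1,0,0,0]]]' && python3 -m jog '[[[0.64,-1,0,0,0],[0.64,-1,0,0,0],[0.64,-1,0,0,0],[0.64,-1,0,0,0],[0.64,-1,0,0,0],[0.64,-1,0,0,0],[0.64,-1,0,0.5,0],[0.64,-1,0,0.5,0],[0.64,-1,0,0.5,0],[0.64,-1,0,0.5,0]]]' && python3 -m jog '[[[0.64,-0.75,0,0,0],[0.64,0,0,0,0]]]'; python3 st.py
```

```text
time: 3.1
position: [0.4892, 0.2455, 0.2226]
tool_rot: [2.056, 2.375, 0.001]
ft_force: [-0.4, -1.0, -0.3]
grip_width: 0.642
time: 4.35
position: [0.5461, -0.1501, 0.1421]
tool_rot: [2.056, 2.375, 0.001]
ft_force: [0.9, -0.3, 0.2]
grip_width: 0.642
time: 4.6
position: [0.5495, -0.1821, 0.1424]
tool_rot: [2.062, 2.369, -0.003]
ft_force: [-0.1, 0.2, -0.6]
grip_width: 0.64
t 4.6 lane xyz [-158.2   15.2  142.4] yaw err deg -0.27 tool z [-0.    -0.002 -1.   ] F lane [ 0.2  0.1 -0.6] g 0.64
```

```bash
python3 -m jog '[[[0.64,0,0,0.7,0],[0.64,0,0,0.7,0],[0.64,0,0,0,0]]]'; python3 st.py; python3 - <<'E'
from h import *
for n,b in (('top',(180,300,300,500)),('scene',(250,370,330,480))):
    im,_=eyes.get_image(n); a=im[b[0]:b[1],b[2]:b[3],::-1]
    cv2.imwrite(f'pics/{n}1.png',cv2.resize(a,None,fx=4,fy=4,interpolation=cv2.INTER_CUBIC))
a=cv2.imread('pics/top1.png');b=cv2.imread('pics/scene1.png');w=400
r=lambda i:cv2.resize(i,(600,int(i.shape[0]*600/i.shape[1])))
v=np.vstack([r(a),r(b)]);print(v.shape);cv2.imwrite('pics/b1.png',cv2.resize(v,None,fx=min(1,600/v.shape[0]),fy=min(1,600/v.shape[0])))
E
```

```text
time: 4.97
position: [0.5487, -0.1768, 0.0848]
tool_rot: [-2.053, -2.373, 0.002]
ft_force: [-0.0, -0.7, -0.4]
grip_width: 0.643
t 4.975 lane xyz [-152.8   15.3   84.8] yaw err deg 0.08 tool z [-0.004  0.002 -1.   ] F lane [-0.7  0.1 -0.4] g 0.643
(840, 600, 3)
```

View pics/scene1.png

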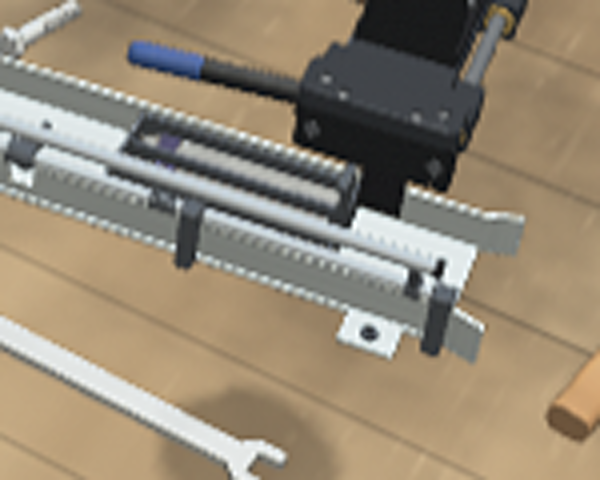

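```bash
python3 - <<'E'
from h import *
p=np.load('lane.npy')
im,_=eyes.get_image('scene');a=np.ascontiguousarray(im[150:390,250:570,::-1]);a=cv2.resize(a,None,fx=2.5,fy=2.5,interpolation=cv2.INTER_CUBIC)
L=[(-152.8,15.3,84.8),(-152.8,15.3+35.5,84.8),(-152.8,15.3-35.5,84.8),(-132,0,49),(-43,50,66)]
for i,u in enumerate(proj('scene',l2w(p,L))):
    x=(u-[250,150])*2.5;print(L[i],x.round());cv2.circle(a,tuple(int(v) for v in x),3,[(0,0,255),(0,255,0),(255,0,0),(0,255,255),(255,0,255)][i],-1)
cv2.imwrite('pics/s2.png',a)
E
```

```text
(-152.8, 15.3, 84.8) [445. 354.]
(-152.8, 50.8, 84.8) [432. 381.]
(-152.8, -20.2, 84.8) [457. 328.]
(-132, 0, 49) [420. 367.]
(-43, 50, 66) [302. 355.]
```

View pics/s2.png

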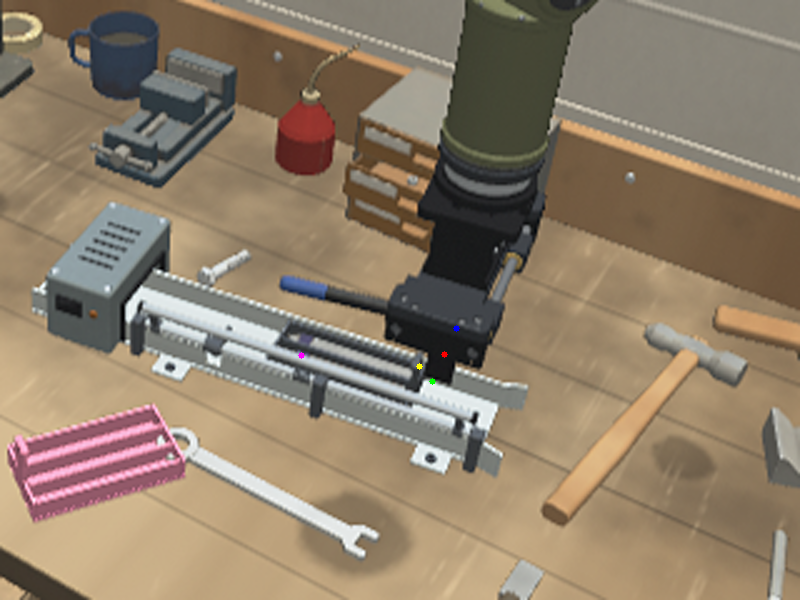

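View pics/top1.png

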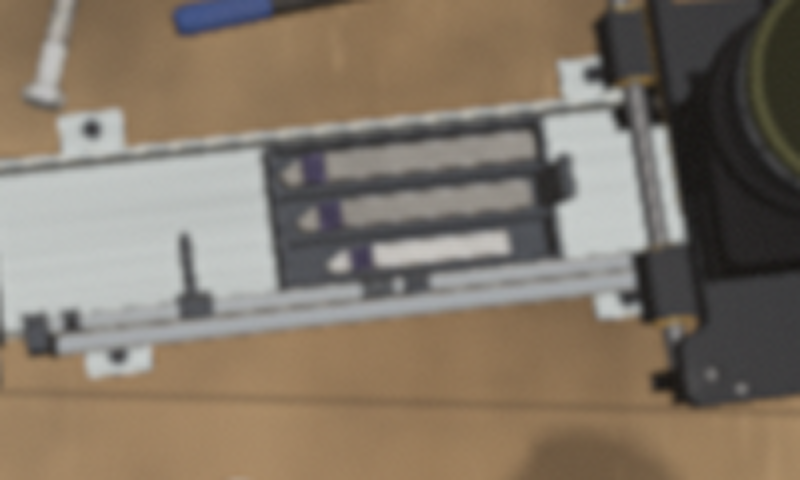

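The scene picture shows the near fingertip (green, 432,381) over the bar behind the tab (420,367), as planned. Next I press down along the bar's arc.

```bash
python3 -m jog '[[[0.64,0,0,0.2,0],[0.64,0,0,0.2,0],[0.64,0,-0.08,0.1,0],[0.64,0,-0.1,0.09,0],[0.64,0,-0.09,0.09,0],[0.64,0,0,0,0]]]'; python3 st.py
```

```text
time: 5.88
position: [0.5367, -0.1805, 0.06]
tool_rot: [-2.056, -2.369, 0.003]
ft_force: [-7.1, 2.5, 12.2]
grip_width: 0.64
t 5.875 lane xyz [-154.8   27.7   60. ] yaw err deg -0.1 tool z [-0.005  0.002 -1.   ] F lane [ 3.5  6.7 12.2] g 0.64
```

```bash
python3 -m jog '[[[0.64,0,-0.1,0.04,0],[0.64,0,-0.07,0.09,0]]]'; python3 st.py;  python3 -m jog '[[[0.64,0,-0.04,0.1,0],[0.64,0,-0.02,0.1,0]]]'; python3 st.py
```

```text
time: 6.12
position: [0.5311, -0.1812, 0.0547]
tool_rot: [-2.056, -2.371, 0.001]
ft_force: [-4.9, 1.0, 7.5]
grip_width: 0.639
t 6.125 lane xyz [-154.7   33.3   54.7] yaw err deg -0.07 tool z [-0.003  0.002 -1.   ] F lane [1.6 4.7 7.5] g 0.639
time: 6.38
position: [0.5285, -0.182, 0.0462]
tool_rot: [-2.057, -2.371, 0.002]
ft_force: [-3.6, -0.5, 5.1]
grip_width: 0.638
t 6.375 lane xyz [-155.1   35.9   46.2] yaw err deg -0.09 tool z [-0.003  0.001 -1.   ] F lane [0.1 3.7 5.1] g 0.638
```

```bash
python3 -m jog '[[[0.64,0,0,0.11,0],[0.64,0,0,0.11,0],[0.64,0,0.03,0.1,0],[0.64,0,0.04,0.03,0],[0.64,0,0,0,0]]]'; python3 st.py; python3 - <<'E'
from h import *
im,_=eyes.get_image('top');a=np.ascontiguousarray(im[180:300,300:500,::-1])
cv2.imwrite('pics/t3.png',cv2.resize(a,None,fx=4,fy=4,interpolation=cv2.INTER_CUBIC))
E
```

```text
time: 7.0
position: [0.5341, -0.1812, 0.0325]
tool_rot: [2.057, 2.373, 0.001]
ft_force: [-0.2, 0.6, 4.7]
grip_width: 0.64
t 7.0 lane xyz [-155.1   30.4   32.5] yaw err deg -0.03 tool z [ 0.002 -0.    -1.   ] F lane [0.6 0.1 4.7] g 0.64
```

View pics/t3.png

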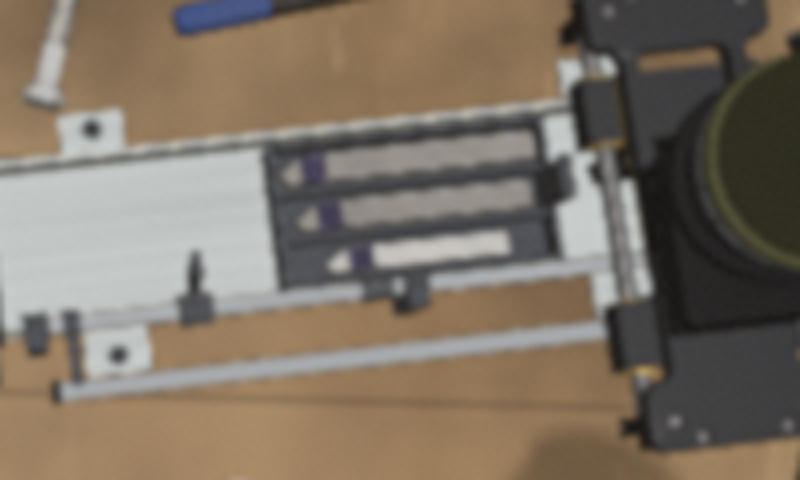

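The picture shows the bar swung out (60,390 to 600,330) and the leaf standing at the wall (195,270), so the gate is up with about 5 N on the bar. Now I push.

```bash
python3 -m jog '[[[0.64,0.1,-0.04,0.02,0],[0.64,0.15,0,0,0],[0.64,0.15,0,0,0],[0.64,0.15,0,0,0],[0.64,0.15,0,0,0]]]'; python3 st.py
```

```text
time: 7.68
position: [0.5308, -0.1566, 0.0329]
tool_rot: [2.053, 2.366, 0.002]
ft_force: [4.7, -7.1, 3.3]
grip_width: 0.639
t 7.675 lane xyz [-130.3   30.1   32.9] yaw err deg -0.1 tool z [ 0.008 -0.005 -1.   ] F lane [-7.7 -3.7  3.3] g 0.639
```

```bash
python3 -m jog '[[[0.64,0.15,-0.04,0.03,0],[0.64,0.15,-0.02,0.02,0],[0.64,0.15,0,0,0],[0.64,0.15,0,0,0],[0.64,0.15,0,0,0],[0.64,0.15,0,0,0]]]'; python3 st.py
```

```text
time: 8.43
position: [0.5248, -0.1238, 0.0326]
tool_rot: [2.053, 2.361, 0.003]
ft_force: [3.0, -10.5, 12.0]
grip_width: 0.634
t 8.425 lane xyz [-97.   31.4  32.6] yaw err deg -0.23 tool z [ 0.011 -0.007 -1.   ] F lane [-10.8  -1.5  12. ] g 0.634
```

```bash
python3 -m jog '[[[0.64,0.15,0,-0.02,0],[0.64,0.2,0,0,0],[0.64,0.2,0,0,0],[0.64,0.2,0,0,0],[0.64,0.2,0,0,0]]]'; python3 st.py
```

```text
time: 9.05
position: [0.5191, -0.0851, 0.0327]
tool_rot: [2.053, 2.362, 0.004]
ft_force: [4.0, -9.2, 7.7]
grip_width: 0.64
t 9.05 lane xyz [-57.8  31.5  32.7] yaw err deg -0.2 tool z [ 0.01  -0.006 -1.   ] F lane [-9.7 -2.6  7.7] g 0.64
```

```bash
python3 - <<'E'
from h import *
im,_=eyes.get_image('scene');a=np.ascontiguousarray(im[200:380,250:490,::-1])
cv2.imwrite('pics/s4.png',cv2.resize(a,None,fx=3.3,fy=3.3,interpolation=cv2.INTER_CUBIC))
E
```

```text
(no output)
```

View pics/s4.png

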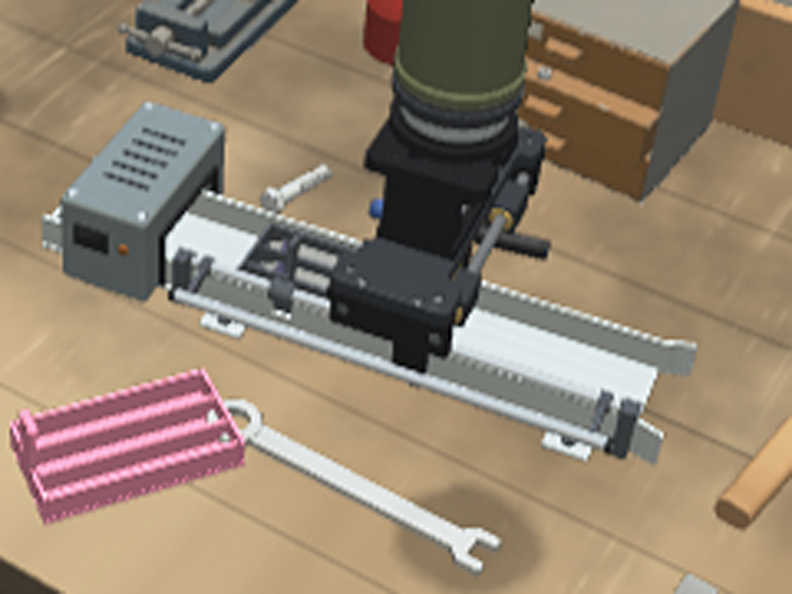

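The scene view shows the fingertip on the bar (412,365) and the tray nose past the raised leaf (282,285). I continue.

```bash
python3 -m jog '[[[0.64,0.2,0,0,0],[0.64,0.2,0,0,0],[0.64,0.2,0,0,0],[0.64,0.2,0,0,0],[0.64,0.2,0,0,0]]]'; python3 st.py; python3 -m jog '[[[0.64,0.2,0,0,0],[0.64,0.2,0,0,0],[0.64,0.2,0,0,0],[0.64,0.2,0,0,0],[0.64,0.15,0,0,0]]]'; python3 st.py
```

```text
time: 9.72
position: [0.5135, -0.0453, 0.0325]
tool_rot: [2.054, 2.363, 0.005]
ft_force: [6.0, -9.8, 8.5]
grip_width: 0.642
t 9.725 lane xyz [-17.6  31.4  32.5] yaw err deg -0.21 tool z [ 0.01  -0.005 -1.   ] F lane [-10.6  -4.5   8.5] g 0.642
time: 10.35
position: [0.5081, -0.0074, 0.0325]
tool_rot: [2.054, 2.363, 0.005]
ft_force: [4.9, -9.7, 9.3]
grip_width: 0.636
t 10.35 lane xyz [20.6 31.2 32.5] yaw err deg -0.2 tool z [ 0.01  -0.004 -1.   ] F lane [-10.3  -3.5   9.3] g 0.636
```

```bash
python3 -m jog '[[[0.64,0.2,0,0,0],[0.64,0.2,0,0,0],[0.64,0.2,0,0,0],[0.64,0.15,0,0,0],[0.64,0.1,0,0,0],[0.64,0.05,0,0,0]]]'; python3 st.py; python3 -m jog '[[[0.64,0.05,0,0,0],[0.64,0.05,0,0,0],[0.64,0.05,0,0,0]]]'; python3 st.py
```

```text
time: 11.1
position: [0.5031, 0.0282, 0.0325]
tool_rot: [2.055, 2.364, 0.005]
ft_force: [5.3, -10.3, 9.7]
grip_width: 0.639
t 11.1 lane xyz [56.5 31.1 32.5] yaw err deg -0.2 tool z [ 0.01  -0.004 -1.   ] F lane [-10.9  -3.8   9.7] g 0.639
time: 11.48
position: [0.5023, 0.0338, 0.0325]
tool_rot: [2.055, 2.363, 0.005]
ft_force: [5.2, -10.4, 9.9]
grip_width: 0.645
t 11.475 lane xyz [62.2 31.1 32.5] yaw err deg -0.23 tool z [ 0.01  -0.004 -1.   ] F lane [-11.   -3.7   9.9] g 0.645
```

```bash
python3 -m jog '[[[0.64,0.05,0,0,0],[0.64,0.05,0,0,0],[0.64,0.04,0,0,0]]]'; python3 st.py;  python3 -m jog '[[[0.64,0.04,0,0,0],[0.64,0.04,0,0,0]]]'; python3 st.py
```

```text
time: 11.85
position: [0.5015, 0.0394, 0.0325]
tool_rot: [2.055, 2.363, 0.005]
ft_force: [5.9, -10.9, 9.3]
grip_width: 0.641
t 11.85 lane xyz [67.9 31.1 32.5] yaw err deg -0.23 tool z [ 0.01  -0.004 -1.   ] F lane [-11.7  -4.3   9.3] g 0.641
time: 12.1
position: [0.5011, 0.0425, 0.0325]
tool_rot: [2.055, 2.363, 0.005]
ft_force: [4.0, -10.7, 10.2]
grip_width: 0.638
t 12.1 lane xyz [71.  31.1 32.5] yaw err deg -0.23 tool z [ 0.01  -0.004 -1.   ] F lane [-11.2  -2.5  10.2] g 0.638
```

```bash
python3 -m jog '[[[0.64,0.04,0,0,0],[0.64,0.04,0,0,0]]]'; python3 st.py;  python3 -m jog '[[[0.64,0.04,0,0,0],[0.64,0.03,0,0,0]]]'; python3 st.py
```

```text
time: 12.35
position: [0.501, 0.0429, 0.0325]
tool_rot: [2.056, 2.359, 0.002]
ft_force: [6.8, -18.7, 9.7]
grip_width: 0.64
t 12.35 lane xyz [71.4 31.1 32.5] yaw err deg -0.34 tool z [ 0.01  -0.007 -1.   ] F lane [-19.5  -4.1   9.7] g 0.64
time: 12.6
position: [0.501, 0.043, 0.0325]
tool_rot: [2.057, 2.355, -0.0]
ft_force: [7.1, -22.9, 9.8]
grip_width: 0.64
t 12.6 lane xyz [71.6 31.1 32.5] yaw err deg -0.47 tool z [ 0.011 -0.01  -1.   ] F lane [-23.7  -3.8   9.8] g 0.64
```

The force jumped to 24 N with no further motion, so the tray is on the bumpers. I back off and then raise along the arc.

```bash
python3 -m jog '[[[0.64,-0.12,0,0,0],[0.64,-0.12,0,0,0],[0.64,0,0,-0.15,0],[0.64,0,0,-0.15,0],[0.64,0,0.05,-0.15,0],[0.64,0,0.1,-0.12,0],[0.64,0,0.15,-0.12,0],[0.64,0,0.12,-0.12,0],[0.64,0,0,-0.2,0],[0.64,0,0,-0.5,0]]]'; python3 st.py; python3 -m jog '[[[0.64,0,0,-1,0],[0.64,0,0,-1,0],[0.64,0,-0.3,-0.5,0],[0.64,-1,-0.3,0,0],[0.64,-1,0,0,0],[0.64,-1,0,0,0],[0.64,-1,0,0,0],[0.64,-1,0,0,0],[0.64,-1,0,0,0],[0.64,0,0,0,0]]]'; python3 st.py
python3 - <<'E'
from h import *
im,_=eyes.get_image('top');a=np.ascontiguousarray(im[185:305,235:500,::-1])
cv2.imwrite('pics/t5.png',cv2.resize(a,None,fx=3,fy=3,interpolation=cv2.INTER_CUBIC))
E
```

```text
time: 13.85
position: [0.5122, 0.0468, 0.0902]
tool_rot: [-2.055, -2.373, 0.002]
ft_force: [0.3, -0.6, 0.1]
grip_width: 0.642
t 13.85 lane xyz [73.7 19.5 90.2] yaw err deg 0.03 tool z [-0.003  0.001 -1.   ] F lane [-0.7 -0.3  0.1] g 0.642
time: 15.1
position: [0.5233, -0.1982, 0.1908]
tool_rot: [2.063, 2.368, -0.001]
ft_force: [-0.2, 0.2, 0.2]
grip_width: 0.639
t 15.1 lane xyz [-170.4   43.5  190.8] yaw err deg -0.32 tool z [-0.    -0.001 -1.   ] F lane [0.2 0.2 0.2] g 0.639
```

View pics/t5.png

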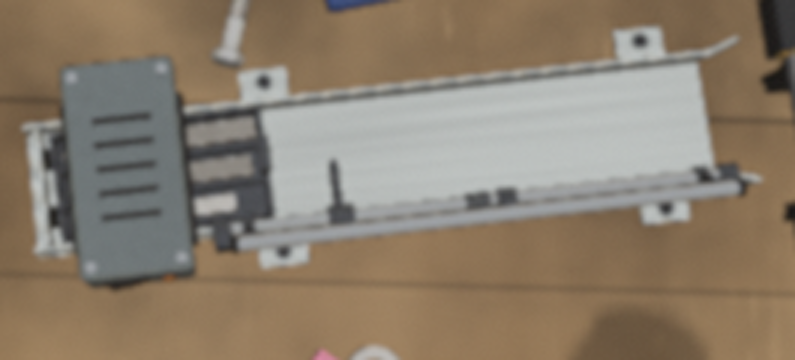

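```bash
python3 - <<'E'
from h import *
p=np.load('lane.npy');T=np.array([(262,107),(271,216)],float);uv=(T+.5)/3-.5+[235,185]
q=least_squares(lambda a:(proj('top',l2w(p,[(a[0]-65,-34+a[1],26),(a[0]-65,34+a[1],26)]))-uv).ravel(),[140,0]);print('tray',q.x,q.fun.round(1))
im,d=eyes.get_image('top');cp=eyes.camera_params('top')
v,u=np.mgrid[205:275,245:335];z=d[v,u].ravel();n=cv2.undistortPoints(np.c_[u.ravel(),v.ravel()].astype(float).reshape(-1,1,2),cp['camera_matrix'],np.array([cp['k1'],0,0,0,0]))[:,0]
X=np.c_[n*z[:,None],z,np.ones(len(z))]@cp['pose'].T
L=w2l(p,X[z>0,:3])
def rep(t,m): print(t,m.sum(),L[m].min(0).round(1) if m.any() else'',L[m].max(0).round(1) if m.any() else '',np.median(L[m],0).round(1) if m.any() else '')
b=abs(L[:,1])<34
rep('tab',b&(L[:,0]>60)&(L[:,0]<110)&(L[:,2]>45)&(abs(L[:,1])<14))
rep('tray',b&(L[:,0]>82)&(L[:,0]<120)&(L[:,2]>8)&(L[:,2]<40))
rep('nose',b&(L[:,0]>195)&(L[:,2]>10)&(L[:,2]<40))
rep('leaf',b&(L[:,0]>32)&(L[:,0]<48)&(L[:,2]>12))
E
```

```text
tray [145.60530284  -1.399903  ] [-0.7 -0.2  0.7  0.2]
tab 45 [ 79.3 -12.4  48.5] [86.   6.8 64.5] [82.7 -2.7 60.4]
tray 625 [ 82.1 -34.    8. ] [120.   33.8  39.8] [102.4  -2.6  19.4]
nose 264 [201.6 -34.   12.3] [219.1  33.7  32.4] [212.5   0.5  26.5]
leaf 0
```

```bash
python3 - <<'E'
from h import *
im,_=eyes.get_image('scene');a=np.ascontiguousarray(im[215:345,255:455,::-1])
cv2.imwrite('pics/s6.png',cv2.resize(a,None,fx=4,fy=4,interpolation=cv2.INTER_CUBIC))
E
```

```text
(no output)
```

View pics/s6.png

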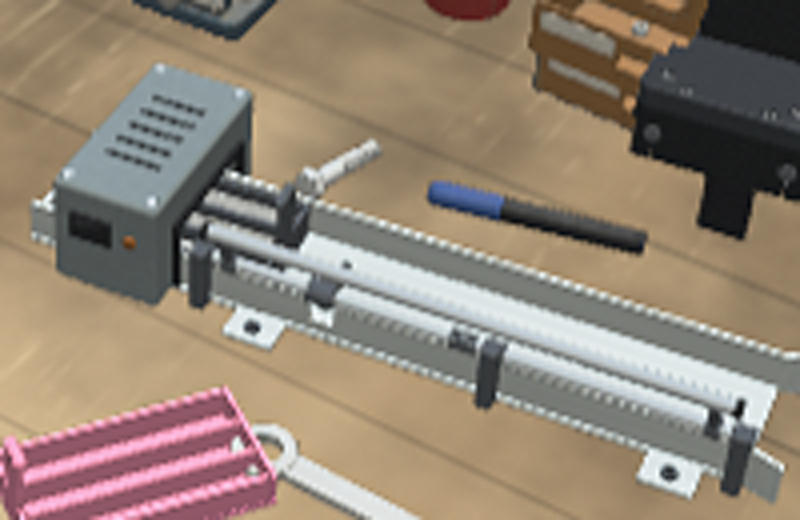

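The checks agree: tray at x ≈ 145.6 mm, tab top at 60 mm so it lies flat, and bar and leaf back at their starting pixels. The robot is clear with about 0 N on it, so I hand in.

```bash
python3 -c "
from bench import job;print(job.close_job())"
```

```text
the job is handed in; nothing more can be done
None
```

The tray is loaded and the job is handed in at about 15 s of the 42 s allowed; no verdict was reported. One fingertip held the bar down with about 5–10 N on the tool. The other finger pushed the tray by its tab past the raised gate until the force rose to 24 N with no further movement. I then lifted off and the gate closed behind the tray.

**Last checks:**
- **Tray:** it sits at lane x of about 145.6 mm, against a target of 145. The tab top is at 60 mm, so the tray lies flat.
- **Bits:** all three show in the tray behind the tunnel in the top view. I did not measure them separately.
- **Gate:** the leaf and bar are back at their starting pixels. The depth check on the thin leaf gave no reading, so gate closure rests on the pictures alone.
- **Other things:** the marker and bolt look untouched, and so does the part of the wrench that shows. I did not measure them. The robot was clear of everything with about 0 N on it.

**Deviations:**
- **Pressing:** at first I moved the finger outwards too little, which put about 14 N on the bar until I corrected the path.
- **Backing off:** I wanted to free the finger from the tab before lifting, but the arm still had stored push. The finger probably stayed in light contact with the tab as it began to rise. I saw no sign afterwards that the tray had lifted.

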